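# Index the bonsai turntable by a quarter turn

### The job

Give the little tree on the turntable a quarter turn anticlockwise, seen from above: draw the T-handled ball-lock pin up against its detent until the top plate runs free, bring the plate round, and push the pin back down through the bush and the hole now under it until the balls have snapped out below the bracket and the collar sits down on the bush. Never force the pin: do not lean it hard on the plate where no hole lies under it, nor wrench the plate round against it. Leave the tree standing upright in the middle of the plate, and leave the other things on the table alone.

Things in the scene. Friction and masses are not known exactly. Their poses are not given: they have to be found in the camera images.
- turntable: Bonsai turntable, fixed: dark steel foot 210 mm across, 12 high; origin on the table at its rotation axis, z up. On its -x side a C-shaped lock bracket 36 mm wide, 120 to 167 mm from the axis, reaches round the top plate's rim; bore 13 mm at x -134, y 0. Heights: lower bracket plate 26 to 34 mm, top plate 37 to 45, upper bracket plate 48 to 52 with a 25 mm steel guide bush up to 68
- disc_turn (a joint): Angle of the top plate (bare aluminium, 300 mm across) in rad: 0 at the start, grows anticlockwise seen from above. Twelve through holes, 13 mm, on a circle of radius 134 mm: one is under the bush at every multiple of 0.5236. It stays where left (1 N at a post turns it). The pin's nose finds a hole up to about 0.01 rad off; farther off it stands on the plate, 26.5 mm up from home
- bush (a point): Centre of the guide bush's upper end, 68 mm up, where the pin's collar sits. Pulling the pin past its balls takes 10 to 15 N, pushing it through 5 to 10 N. Its nose clears the plate 28 mm up from home; 31 mm up the balls click into a groove in the bush and hold it there, leaning a little, when let go (from 30 to 38 it settles there; lower it sinks back); at 50 it leaves the bush
- pin: Loose ball-lock T-handle pin, home at the start, free to spin. Origin on its axis at the collar's underside (home: at point bush), z up, x along the T-bar: black, 46 x 14 (y) x 13 mm high, centred 30 above the origin, 11 mm neck; collar 20 mm across, 7 high. Shank 12 mm, ends 50 mm below the origin, nose tapered to 11 over the last 2 mm; two sprung balls stand out 1.6 mm 5 mm above its end. 75 g
- post_a (a point): Foot, on the top plate's upper face, of one of four round steel tie-down posts, 14 mm thick, 42 high (18 mm head on the top 5 mm), that stand on the plate 108 mm from its axis, 90 degrees apart, and turn with it. Post a starts 45 degrees anticlockwise of the pin, seen from above
- post_b (a point): Foot of the tie-down post that starts 135 degrees anticlockwise of the pin
- post_c (a point): Foot of the tie-down post that starts 135 degrees clockwise of the pin
- post_d (a point): Foot of the tie-down post that starts 45 degrees clockwise of the pin
- bonsai: Small tree in a celadon pot, loose, standing unfastened in the middle of the top plate and carried round by it: pot 100 x 76 mm, 36 mm high, whole 120 mm high and within 55 mm of the axis; 0.8 kg. Origin at the centre of the pot's underside, z up
- scoop: Bystander: orange plastic soil scoop lying on the table, 210 mm long, 72 mm high; origin on the table below the back of its cup, handle towards -x
- mister: Bystander: steel plant mister with brass pump button, 78 mm across, 175 mm high; origin under its centre
- spare_pot: Bystander: empty celadon bonsai pot 142 x 107 x 48 mm; origin under its centre
- tweezers: Bystander: bamboo tray with three bamboo tweezers, 170 x 62 x 15 mm; origin under its centre
- tub: Bystander: lidded clear plastic tub 158 x 118 x 85 mm; origin under its centre
- shears: Bystander: bonsai shears lying flat, 160 mm long, 12 mm high; origin under the rivet
- disc: The turntable's top plate itself: origin on the rotation axis at its underside, 37 mm above the table, z up; it turns with the plate
There are look-alikes about, which are no part of the job. There is more than one size of the pin; the job needs the smallest.

How it is judged:
By the outcome, as a careful person would: the job done as asked, in the order asked, and still so for the second after the job is handed in, with the robot touching nothing.
It also fails if it takes over 64 s, if anything falls off the work surface, if the arm or the gripper's body presses on something with over 40 N, if the wrist force passes 120 N, or if a joint passes its speed limit or range.

### The arm

A 6-joint arm with a two-finger parallel gripper is mounted at the origin on the work surface. World frame = base frame: x ahead of the robot, y to its left, z up, the work surface at z = 0. Lengths are in mm, angles in rad, forces in N, time in s.
With the tool pointing down it reaches from about 275 to 750 mm from the base axis. Payload 10.2 kg.
Tool frame: the origin (TCP) lies midway between the tips of the shut fingers; the grasp point (between the pads) lies 19 mm behind it; z points along the fingers, y is the line along which they close (so a half turn about z gives the same grasp; the last joint's range is limited). The gripper opens to 85 mm and grips with 20 to 120 N. Pads are 22 mm wide; open, the fingers measure 114 mm over their backs; the gripper's body (76 mm by 85 mm) begins 54 mm behind the grasp point. The pads swing forward as they close: fully open they stand 13 mm farther back than shut.
Start: joints at [1.038, 0.313, 1.498, -0, 1.331, -0.223], TCP at [160.069, 500.009, 231.294] pointing down, gripper open.
Joint ranges: [-2.94, 2.94], [-0.97, 2.17], [0.19, 2.56], [-1.23, 4.37], [0.02, 3.11], [-2.88, 2.88]. Speed limits (rad/s): [2.39, 2.39, 3.01, 3.14, 3.14, 3.14].

### API

Orientations are given as a unit quaternion [w, x, y, z].
In Python, from rig import ctrl gives the robot as it stands.
- The arm moves only by the tool send_rows, never from a script. Its argument "targets" is a list of rows, each an object with "offset": the shift along the world's x, y, z in cm, a list of three; "spin": the turn about the world's z in rad. A call has 1 to 8 rows; each row is the pose to reach, as a shift and turn from the pose commanded when the call began; what a row does not reach only later rows make up. A row lasts 1/12 s, in which the tool goes at most 41.7 mm and 7.16 degrees, less where a joint would pass 70% of its speed; a pose out of reach is approached as far as the arm can. A call with a gripper value outside its range is refused whole. "grip" is the opening, from 0 (shut) to 1 (fully open), set as the call begins (left out, the last holds). The fingers move at their own pace and stop on an object; "squeeze" is the grip in N (left out, the last holds). Time passes only in rows, so rows that repeat a pose let the fingers close. It gives the time, the measured TCP pose, the force, the opening and the grip force at its end, in the units of the state.
- ctrl.sense(): the state, without advancing time (a new reading comes with each control period).
- ctrl.capture(name): name is "scene" or "top" or "wrist"; returns (picture, depth): 480x640x3 uint8, red, green, blue; 480x640 float32, mm along the optical axis (not along the pixel's ray), 0 where there is no reading.
- ctrl.calibration(name): a dict with "fx", "fy", "cx", "cy" (pixels), "view" (4x4, takes a point from world to camera coordinates); the wrist camera has in their place "mount" (4x4, takes a point from camera to tool coordinates, whose origin is the TCP and whose axes are the flange's). Camera axes: x right, y down, z forward; pixel columns grow to the right and rows downward; lengths in mm; the calibration is good to about 2 mm. A picture is of the moment at which its call begins: read the wrist's pose just before it. calibration takes no time and is no camera call.
- ctrl.finish_job(): hands the job in; it is judged then, once.
Trained networks look in the newest picture that a camera, given by its name, has taken for a name from the list of things; names that differ only in an ending like _2 or _b are one class to them, and where a whole thing is asked for, a point or a joint stands for the part that bears it (a point fixed in the world has none). Each returns a list of dicts, best first, with "conf" (0 to 1); they miss things now and then, are a little off and sometimes report something else, mostly with a low value. They report only what shows in the picture. A call takes as long as a camera call. They do not tell look-alikes from the thing itself.
- ctrl.search_frame(camera, query): "box" ([left, top, right, bottom] in pixels, round what is visible of it).
- ctrl.place_of(camera, query): "uv" ([column, row] in pixels: a listed point, or the origin of a listed thing).
The state is a dict: "time_s": time; "joints": joint angles; "dq": joint speeds; "tau": joint torques, N m; "eef_pos": TCP position; "ee_rot": TCP orientation; "force": force on the tool from outside, world axes, zero at the start; "wrist_torque": the same for the moment, N m; "grip_width": opening from 0.0 (shut) to 1.0 (fully open); "grip_force": force on a finger pad.
Only numpy, scipy, OpenCV 4.12 (cv2) and the standard library are available. Lean on these libraries where they do the work, as an engineer would, in place of code of your own. Each camera call takes 0.05 s, during which the arm holds its last target. There are 200 camera calls.

## Working session

There is one attempt and no reset: what is moved stays moved. The work goes in short steps, Python scripts to look and compute and a tool call to move; the robot and the scene stay as the last step left them, time stands still between calls to the robot, and variables do not carry over. Pictures are saved under pics/ and viewed, at most 10 in all, crops included, and the job is handed in when it is done.

Besides the shell and the picture viewer there is one more tool, called as a command line: name --argument value ..., lists and objects as JSON in quotes. send_rows: Moves the arm, as the interface text tells. Its arguments: {"type":"object","properties":{"targets":{"type":"array"},"grip":{"type":"number"},"squeeze":{"type":"number"}},"required":["targets"]}

```bash
mkdir -p pics; ls
cat > h.py <<'E'
import numpy as np,cv2
from rig import ctrl
def cap(n):
    s=ctrl.sense(); p,d=ctrl.capture(n); return s,p,d
def save(f,p): cv2.imwrite('pics/'+f,cv2.cvtColor(np.ascontiguousarray(p),cv2.COLOR_RGB2BGR))
def R(q):
    from scipy.spatial.transform import Rotation as Ro
    return Ro.from_quat([q[1],q[2],q[3],q[0]]).as_matrix()
def c2w(n,s):
    c=ctrl.calibration(n)
    if 'view' in c: return c,np.linalg.inv(np.array(c['view']))
    T=np.eye(4);T[:3,:3]=R(s['ee_rot']);T[:3,3]=s['eef_pos']
    return c,T@np.array(c['mount'])
def onz(n,s,uv,z):
    "world point on pixel ray at height z"
    c,T=c2w(n,s); r=T[:3,:3]@np.array([(uv[0]-c['cx'])/c['fx'],(uv[1]-c['cy'])/c['fy'],1]); o=T[:3,3]
    return o+r*(z-o[2])/r[2]
def cloud(n,s,d):
    c,T=c2w(n,s); v,u=np.mgrid[:480,:640]
    P=np.stack([(u-c['cx'])/c['fx']*d,(v-c['cy'])/c['fy']*d,d],-1)
    W=P@T[:3,:3].T+T[:3,3]; W[d==0]=np.nan; return W
E
python3 - <<'E'
from h import *
np.set_printoptions(precision=1,suppress=True)
out=[]
for n in('top','scene'):
    s,p,d=cap(n); out.append(p); W=cloud(n,s,d)
    for q in('turntable','pin','bush','post_a','bonsai','disc'):
        for r in ctrl.place_of(n,q)[:5]:
            u,v=map(int,r['uv']); print(n,q,round(r['conf'],2),u,v,W[min(v,479),min(u,639)])
save('top.png',out[0]);save('scene.png',out[1])
print(ctrl.sense())
E
```

```text
pics
top turntable 0.94 335 215 [546.4 -44.8 140.5]
top turntable 0.45 336 259 [443.3 -48.2 102.7]
top pin 0.8 379 303 [ 337.8 -149.8  118.1]
top pin 0.47 417 319 [ 299.4 -240.8  113.9]
top pin 0.45 334 260 [440.9 -43.3 104.1]
top bush 0.83 337 262 [436.  -50.5 104. ]
top post_a 0.7 304 236 [501.   30.3  84.5]
top post_a 0.69 363 235 [ 506.3 -119.9   46.7]
top post_a 0.68 365 181 [ 644.3 -125.1   57.6]
top post_a 0.65 306 178 [646.8  25.4  84.1]
top post_a 0.58 246 212 [566.8 181.5  41.2]
top bonsai 0.88 337 210 [556.7 -49.  152.7]
top bonsai 0.52 305 236 [500.7  27.7  88.3]
top disc 0.63 335 209 [558.5 -44.2 157.1]
scene turntable 0.95 340 291 [ 607.2 -100.6   45.6]
scene turntable 0.3 329 248 [500.6  14.6  48.3]
scene pin 0.86 191 272 [ 307.  -254.4   61. ]
scene pin 0.66 228 251 [ 334.7 -162.9   76. ]
scene pin 0.53 295 246 [447.2 -52.6  72. ]
scene pin 0.42 383 266 [647.6  20.3  55.2]
scene bush 0.97 291 245 [438.8 -57.2  74.2]
scene post_a 0.78 385 268 [653.   20.8  51.4]
scene post_a 0.66 291 278 [ 497.4 -133.8   52.4]
scene post_a 0.62 350 307 [ 654.3 -135.5   50.8]
scene post_a 0.62 208 444 [ 652.2 -528.    84. ]
scene post_a 0.61 330 244 [561.  -73.8 137.7]
scene bonsai 0.75 342 272 [597.9 -79.9  81.1]
scene disc 0.6 340 274 [597.7 -87.8  80.7]
{'time_s': 0.7, 'joints': array([ 1. ,  0.3,  1.5,  0. ,  1.3, -0.2]), 'dq': array([ 0., -0.,  0., -0., -0.,  0.]), 'tau': array([ -0. , -41.2, -26. ,  -0. ,   0. ,  -0. ]), 'eef_pos': array([160.1, 500. , 231.3]), 'ee_rot': array([-0. ,  0.2,  1. ,  0. ]), 'force': array([ 0.8,  0.7, -0.1]), 'wrist_torque': array([-0. ,  0. , -0.1]), 'grip_force': 0.0, 'grip_width': 1.0005308626582492}
```

View pics/top.png

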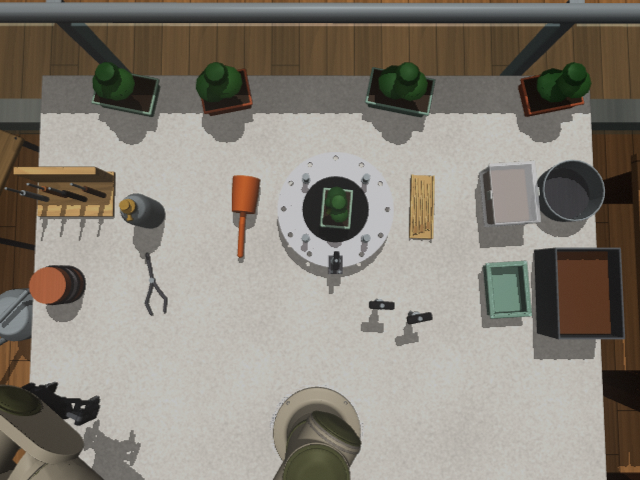

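View pics/scene.png

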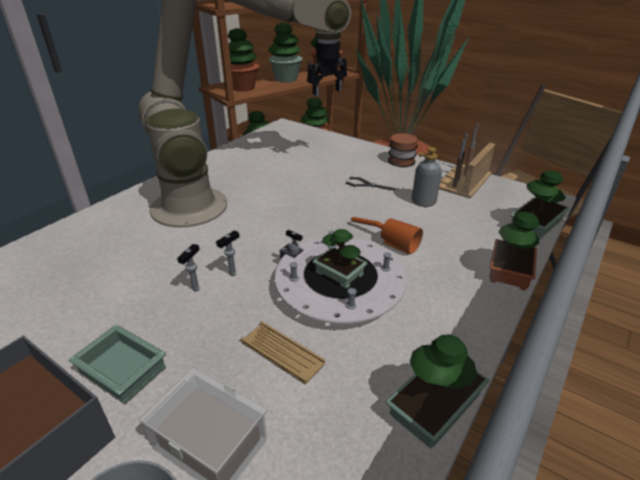

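The pictures show the pin candidates: one in the bush at top (336,260), and two loose-standing T-pins at top (381,304) and (419,318), which are the bigger look-alikes. The one in the bush is mine. The axis is about (575,-48) from the posts, and the pin is about (441,-48), which matches the 134 mm. Next I move above it for a close wrist view.

send_rows --targets '[{"offset": [1.7,-3.7,0],"spin": 0},{"offset": [3.4,-7.4,0],"spin": 0},{"offset": [5.1,-11.1,0.5],"spin": 0},{"offset": [6.8,-14.8,1],"spin": 0},{"offset": [8.5,-18.5,1],"spin": 0},{"offset": [10.2,-22.2,1],"spin": 0},{"offset": [11.9,-25.9,1],"spin": 0},{"offset": [13.6,-29.6,1],"spin": 0}]'

```text
time_s: 1.37
eef_pos: [296.3, 202.3, 241.5]
ee_rot: [0.0, 0.154, 0.988, 0.0]
force: [2.3, -0.5, 0.8]
grip_width: 1.004
grip_force: 0.0
```

send_rows --targets '[{"offset": [1.5,-3.7,0],"spin": 0},{"offset": [3.0,-7.4,0],"spin": 0},{"offset": [4.5,-11.1,0],"spin": 0},{"offset": [6,-14.8,0],"spin": 0},{"offset": [7.5,-18.5,0],"spin": 0},{"offset": [9,-22.2,0],"spin": 0},{"offset": [10,-25.2,0],"spin": 0},{"offset": [10,-25.2,0],"spin": 0}]'

```text
time_s: 2.03
eef_pos: [397.3, -52.3, 241.1]
ee_rot: [0.0, 0.157, 0.988, -0.001]
force: [-0.9, 0.6, -0.6]
grip_width: 1.002
grip_force: 0.0
```

Run:
```python
from h import *
np.set_printoptions(precision=1,suppress=True)
s,p,d=cap('wrist'); W=cloud('wrist',s,d)
print(s['time_s'],s['eef_pos'],s['ee_rot'],R(s['ee_rot'])[:,1])
for q in('pin','bush','post_a'):
    for r in ctrl.place_of('wrist',q)[:4]: print(q,round(r['conf'],2),r['uv'],onz('wrist',s,r['uv'],{'post_a':45}.get(q,68)))
np.savez('w1.npz',W=W,p=p); save('w1.png',p)
m=(W[...,2]>93)&(W[...,2]<112)&(abs(W[...,0]-440)<50)&(abs(W[...,1]+48)<50)
P=W[m]; print(len(P),P.mean(0)); c=cv2.minAreaRect(P[:,:2].astype(np.float32)); print(c)
```

```text
2.0333 [397.3 -52.3 241.1] [ 0.   0.2  1.  -0. ] [ 0.3  1.  -0. ]
pin 0.83 [167.5, 173.2] [ 331.3 -157.6   68. ]
pin 0.83 [43.4, 174.7] [ 302.8 -248.8   68. ]
pin 0.7 [343.2, 259.1] [440.4 -50.1  68. ]
pin 0.57 [285.3, 328.1] [ 485.8 -116.8   68. ]
bush 0.76 [342.1, 255.6] [437.2 -50.   68. ]
post_a 0.67 [476.1, 416.0] [651.1  25.6  45. ]
post_a 0.64 [447.3, 283.2] [499.9  30.4  45. ]
post_a 0.61 [333.4, 454.7] [ 653.5 -125.9   45. ]
post_a 0.6 [285.6, 327.7] [ 497.3 -122.9   45. ]
1133 [437.6 -47.8 103.3]
((439.6042175292969, -48.158748626708984), (14.018288612365723, 45.77218246459961), 87.97975158691406)
```

View pics/w1.png

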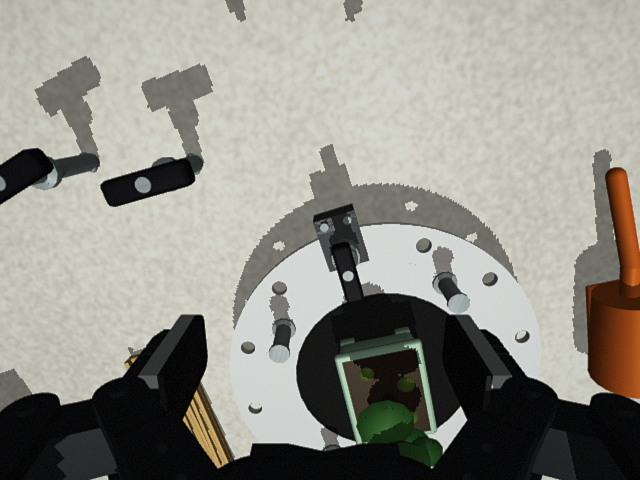

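The wrist view shows the home pin's T-bar at (347,272), in line with the bracket. The two bigger look-alikes are free-standing at (147,187) and (20,175). The bar measures 46x14 mm at about (439.6,-48.2) with its top at 103–104 mm, as described. I go above it with the fingers across y.

send_rows --targets '[{"offset": [1.5,0,-1.5],"spin": 0.1},{"offset": [3,0,-3],"spin": 0.2},{"offset": [4.3,0,-4.5],"spin": 0.28},{"offset": [4.3,0,-5],"spin": 0.28},{"offset": [4.3,0,-5],"spin": 0.28},{"offset": [4.3,0,-5],"spin": 0.28}]'

```text
time_s: 2.73
eef_pos: [438.6, -47.3, 191.8]
ee_rot: [0.0, 0.015, 1.0, -0.0]
force: [-0.7, -0.6, 0.2]
grip_width: 0.998
grip_force: 0.0
```

```bash
cat > m.py <<'E'
from h import *
np.set_printoptions(precision=3,suppress=True)
import sys
z0=float(sys.argv[1]); s,p,d=cap('wrist'); W=cloud('wrist',s,d)
print(s['time_s'],s['eef_pos'],s['joints'],s['force'])
m=(W[...,2]>z0-8)&(W[...,2]<z0+8)&(abs(W[...,0]-440)<45)&(abs(W[...,1]+48)<40)&(p.max(2)<110)
P=W[m]; print(len(P),P.mean(0),np.percentile(P[:,2],[5,95])); print(cv2.minAreaRect(P[:,:2].astype(np.float32)))
save(sys.argv[2],p)
E
python3 m.py 101 w2.png
```

```text
2.7333 [438.587 -47.258 191.796] [-0.374  0.166  1.794 -0.     1.181 -1.914] [-0.683 -0.572  0.248]
1557 [437.647 -48.066 103.391] [101.193 104.929]
((439.1392517089844, -48.108455657958984), (13.50143814086914, 45.14543533325195), 88.1933364868164)
```

View pics/w2.png

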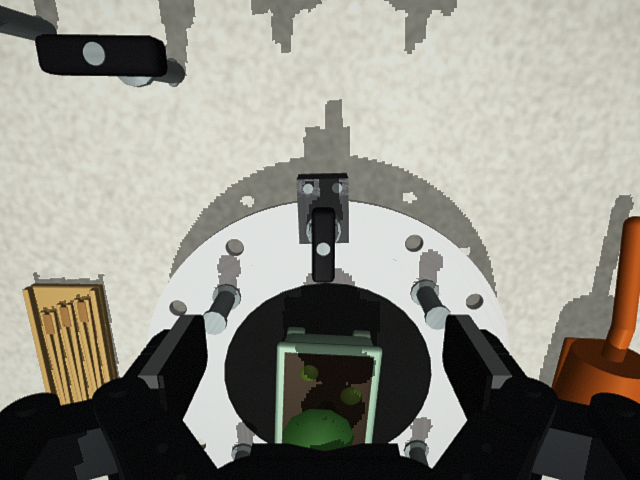

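The bar at (322,245) lies centred between the fingers and parallel to the pads; the second fix is (439.1,-48.1). I descend and grip.

send_rows --targets '[{"offset": [0,0,-3],"spin": 0},{"offset": [0,0,-6],"spin": 0},{"offset": [0,0,-8.5],"spin": 0},{"offset": [0,0,-10.5],"spin": 0},{"offset": [0,0,-11],"spin": 0},{"offset": [0,0,-11],"spin": 0},{"offset": [0,0,-11],"spin": 0}]' --grip 1

```text
time_s: 3.37
eef_pos: [439.7, -48.2, 82.7]
ee_rot: [0.001, 0.015, 1.0, -0.0]
force: [1.1, 1.4, -0.3]
grip_width: 1.002
grip_force: 0.0
```

send_rows --targets '[{"offset": [0,0,0],"spin": 0},{"offset": [0,0,0],"spin": 0},{"offset": [0,0,0],"spin": 0},{"offset": [0,0,0],"spin": 0},{"offset": [0,0,0],"spin": 0},{"offset": [0,0,0],"spin": 0},{"offset": [0,0,0],"spin": 0},{"offset": [0,0,0],"spin": 0}]' --grip 0.05 --squeeze 40

```text
time_s: 4.03
eef_pos: [439.2, -48.1, 81.5]
ee_rot: [0.0, 0.015, 1.0, -0.0]
force: [-2.2, -0.2, 5.1]
grip_width: 0.154
grip_force: 41.3
```

send_rows --targets '[{"offset": [0,0,0.4],"spin": 0},{"offset": [0,0,0.8],"spin": 0},{"offset": [0,0,1.3],"spin": 0},{"offset": [0,0,1.8],"spin": 0},{"offset": [0,0,2.3],"spin": 0},{"offset": [0,0,2.8],"spin": 0},{"offset": [0,0,3.2],"spin": 0},{"offset": [0,0,3.2],"spin": 0}]'

```text
time_s: 4.7
eef_pos: [439.4, -48.1, 114.1]
ee_rot: [0.001, 0.015, 1.0, -0.0]
force: [0.1, -0.7, -3.8]
grip_width: 0.157
grip_force: 40.2
```

send_rows --targets '[{"offset": [0,0,0],"spin": 0},{"offset": [0,0,0],"spin": 0}]'

```text
time_s: 4.87
eef_pos: [439.2, -48.0, 113.3]
ee_rot: [0.0, 0.015, 1.0, -0.0]
force: [0.3, -0.2, -1.3]
grip_width: 0.153
grip_force: 40.5
```

send_rows --targets '[{"offset": [0,0,0],"spin": 0},{"offset": [0,0,0],"spin": 0},{"offset": [0,0,0],"spin": 0},{"offset": [0,0,0],"spin": 0},{"offset": [0,0,0],"spin": 0}]' --grip 1

```text
time_s: 5.28
eef_pos: [439.1, -48.0, 113.3]
ee_rot: [0.0, 0.015, 1.0, -0.0]
force: [0.4, 0.0, 0.7]
grip_width: 0.855
grip_force: 0.0
```

send_rows --targets '[{"offset": [0,0,2],"spin": 0},{"offset": [0,0,5],"spin": 0},{"offset": [0,0,8],"spin": 0},{"offset": [0,0,10],"spin": 0},{"offset": [0,0,10],"spin": 0},{"offset": [0,0,10],"spin": 0}]'

```text
time_s: 5.78
eef_pos: [439.3, -48.1, 213.8]
ee_rot: [0.001, 0.015, 1.0, -0.0]
force: [-0.0, 0.2, 0.3]
grip_width: 0.998
grip_force: 0.0
```

```bash
python3 m.py 133 w3.png
python3 - <<'E'
from h import *
np.set_printoptions(precision=2,suppress=True)
s,p,d=cap('wrist'); W=cloud('wrist',s,d)
# holes + posts for reference
for r in ctrl.place_of('wrist','post_a')[:6]: print(round(r['conf'],2),r['uv'],onz('wrist',s,r['uv'],45))
E
```

```text
5.7833 [439.287 -48.055 213.783] [-0.375  0.144  1.759 -0.     1.237 -1.916] [-0.049  0.243  0.278]
1711 [433.281 -46.153 133.96 ] [131.414 136.03 ]
((434.7715148925781, -45.995452880859375), (13.70331859588623, 45.70623016357422), 88.12493896484375)
0.91 [233.0, 282.7] [ 495.33 -124.71   45.  ]
0.75 [412.5, 430.8] [650.39  28.13  45.  ]
0.62 [420.0, 280.4] [497.98  28.91  45.  ]
0.59 [246.4, 432.8] [ 647.87 -127.15   45.  ]
0.43 [324.4, 229.7] [452.24 -48.23  45.  ]
```

View pics/w3.png

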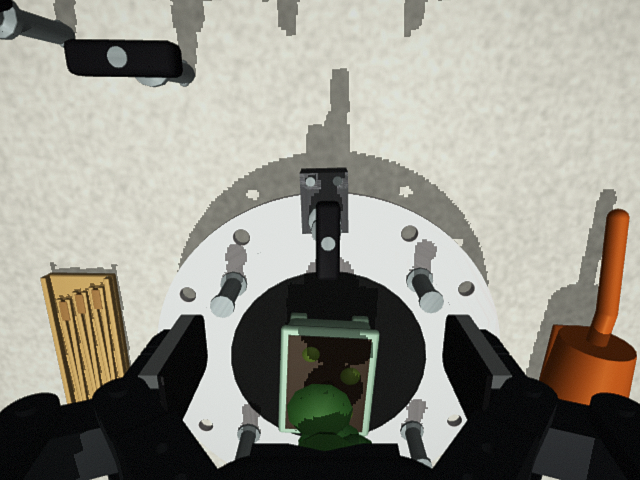

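The pin stands detained at (328,240), its top 136 mm = home + 31 mm, leaning slightly. The holes show at (241,237), (409,233), (188,294) and (466,288). They repeat every 30°, so this same view will serve as the reference after the turn. The axis is about (573.2,-49) and post a about (495.8,-124.3). I go to post a and turn the fingers to the tangent.

send_rows --targets '[{"offset": [0.7,-1,0],"spin": -0.12},{"offset": [1.4,-2,0],"spin": -0.24},{"offset": [2.1,-3,0],"spin": -0.36},{"offset": [2.8,-4,0],"spin": -0.48},{"offset": [3.5,-5,0],"spin": -0.6},{"offset": [4.2,-6,0],"spin": -0.72},{"offset": [5,-7,0],"spin": -0.84},{"offset": [5.67,-7.63,0],"spin": -0.96}]'

```text
time_s: 6.6
eef_pos: [495.8, -125.0, 212.0]
ee_rot: [-0.001, 0.478, 0.878, -0.0]
force: [0.4, 0.2, -0.6]
grip_width: 1.0
grip_force: 0.0
```

send_rows --targets '[{"offset": [0,0,0],"spin": -0.12},{"offset": [0,0,0],"spin": -0.24},{"offset": [0,0,0],"spin": -0.36},{"offset": [0,0,0],"spin": -0.48},{"offset": [0,0,-1],"spin": -0.6},{"offset": [0,0,-2],"spin": -0.72},{"offset": [0,0,-3],"spin": -0.84},{"offset": [0,0,-4],"spin": -0.96}]'

```text
time_s: 7.27
eef_pos: [495.3, -124.1, 171.7]
ee_rot: [-0.001, 0.829, 0.559, -0.001]
force: [0.2, -0.1, -0.4]
grip_width: 0.998
grip_force: 0.0
```

send_rows --targets '[{"offset": [0,0,0],"spin": -0.12},{"offset": [0,0,0],"spin": -0.24},{"offset": [0,0,0],"spin": -0.36},{"offset": [0,0,0],"spin": -0.42},{"offset": [0,0,0],"spin": -0.42},{"offset": [0,0,0],"spin": -0.42}]'

```text
time_s: 7.77
eef_pos: [495.5, -124.2, 172.5]
ee_rot: [-0.001, 0.926, 0.377, -0.001]
force: [-0.9, 0.1, 0.3]
grip_width: 1.002
grip_force: 0.0
```

Run:
```python
from h import *
np.set_printoptions(precision=2,suppress=True)
s,p,d=cap('wrist'); W=cloud('wrist',s,d); save('w4.png',p)
print(s['time_s'],s['eef_pos'],s['joints'],R(s['ee_rot'])[:,1])
for r in ctrl.place_of('wrist','post_a')[:5]: print(round(r['conf'],2),r['uv'],onz('wrist',s,r['uv'],45))
m=(W[...,2]>82)&(W[...,2]<92)&(abs(W[...,0]-496)<25)&(abs(W[...,1]+124)<25)
P=W[m]; print(len(P),cv2.minAreaRect(P[:,:2].astype(np.float32)))
```

```text
7.7667 [ 495.47 -124.16  172.49] [-0.48  0.34  1.62 -0.    1.18  0.32] [ 0.7  -0.72 -0.  ]
0.9 [326.9, 229.7] [ 496.29 -125.8    45.  ]
0.83 [503.5, 55.6] [ 649.1  -125.41   45.  ]
0.82 [149.3, 58.5] [498.22  26.8   45.  ]
0.48 [153.4, 231.6] [411.99 -41.5   45.  ]
694 ((497.6455383300781, -124.58116149902344), (17.20748519897461, 17.086421966552734), 42.946014404296875)
```

View pics/w4.png

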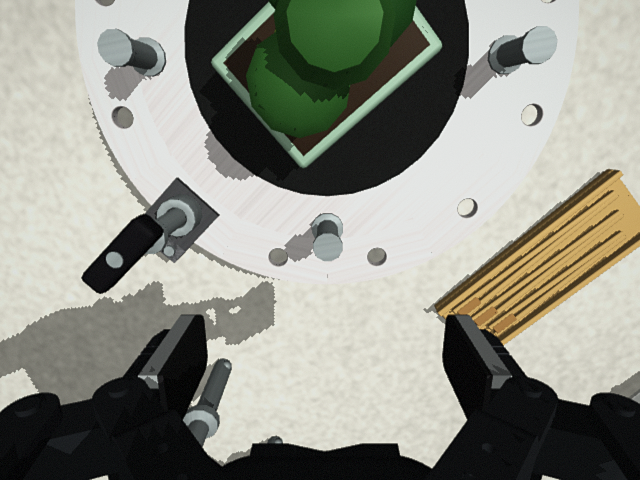

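Post a at (327,235) is centred between the fingers at about (497,-125), 108 mm from the axis. The tray at the right is well below the path. I descend and grip it lightly.

send_rows --targets '[{"offset": [0.1,-0.1,-3],"spin": 0},{"offset": [0.1,-0.1,-6],"spin": 0},{"offset": [0.1,-0.1,-9],"spin": 0},{"offset": [0.1,-0.1,-11],"spin": 0},{"offset": [0.1,-0.1,-11.8],"spin": 0},{"offset": [0.1,-0.1,-11.8],"spin": 0},{"offset": [0.1,-0.1,-11.8],"spin": 0}]'

```text
time_s: 8.45
eef_pos: [497.2, -125.5, 56.0]
ee_rot: [0.0, 0.926, 0.377, 0.0]
force: [-0.9, 0.5, 1.0]
grip_width: 1.0
grip_force: 0.0
```

send_rows --targets '[{"offset": [0,0,0],"spin": 0},{"offset": [0,0,0],"spin": 0},{"offset": [0,0,0],"spin": 0},{"offset": [0,0,0],"spin": 0},{"offset": [0,0,0],"spin": 0},{"offset": [0,0,0],"spin": 0},{"offset": [0,0,0],"spin": 0},{"offset": [0,0,0],"spin": 0}]' --grip 0.05 --squeeze 20

```text
time_s: 9.12
eef_pos: [496.9, -125.4, 55.6]
ee_rot: [0.0, 0.926, 0.376, 0.0]
force: [-1.0, -0.5, 3.3]
grip_width: 0.154
grip_force: 20.7
```

Run:
```python
import numpy as np
c=np.array([573.2,-49.0]); p0=np.array([496.8,-125.3]); r=p0-c
print(np.hypot(*r))
for k in range(1,25):
    a=np.pi/2*k/24
    R=np.array([[np.cos(a),-np.sin(a)],[np.sin(a),np.cos(a)]])
    q=(c+R@r-p0)/10
    # print relative to start of each block of 8
    if (k-1)%8==0: base=(np.zeros(2) if k==1 else prev); b0=(k-1)//8*8
    prev=q; print(k,np.round(q-base,2),round(np.pi/2*(k-b0)/24,4))
```

```text
107.97522864064705
1 [ 0.52 -0.48] 0.0654
2 [ 1.06 -0.93] 0.1309
3 [ 1.64 -1.34] 0.1963
4 [ 2.24 -1.72] 0.2618
5 [ 2.86 -2.05] 0.3272
6 [ 3.5  -2.34] 0.3927
7 [ 4.16 -2.59] 0.4581
8 [ 4.84 -2.8 ] 0.5236
9 [ 0.69 -0.16] 0.0654
10 [ 1.39 -0.28] 0.1309
11 [ 2.09 -0.35] 0.1963
12 [ 2.79 -0.37] 0.2618
13 [ 3.5  -0.35] 0.3272
14 [ 4.2  -0.28] 0.3927
15 [ 4.9  -0.16] 0.4581
16 [ 5.59 -0.  ] 0.5236
17 [0.68 0.2 ] 0.0654
18 [1.34 0.45] 0.1309
19 [1.98 0.74] 0.1963
20 [2.6  1.08] 0.2618
21 [3.21 1.45] 0.3272
22 [3.78 1.86] 0.3927
23 [4.33 2.31] 0.4581
24 [4.84 2.79] 0.5236
```

send_rows --targets '[{"offset": [0.52,-0.48,0],"spin": 0.065},{"offset": [1.06,-0.93,0],"spin": 0.131},{"offset": [1.64,-1.34,0],"spin": 0.196},{"offset": [2.24,-1.72,0],"spin": 0.262},{"offset": [2.86,-2.05,0],"spin": 0.327},{"offset": [3.5,-2.34,0],"spin": 0.393},{"offset": [4.16,-2.59,0],"spin": 0.458},{"offset": [4.84,-2.8,0],"spin": 0.5236}]'

```text
time_s: 9.78
eef_pos: [545.5, -153.5, 55.6]
ee_rot: [0.0, 0.797, 0.605, -0.0]
force: [-1.4, 0.8, 4.9]
grip_width: 0.152
grip_force: 20.9
```

send_rows --targets '[{"offset": [0.69,-0.16,0],"spin": 0.065},{"offset": [1.39,-0.28,0],"spin": 0.131},{"offset": [2.09,-0.35,0],"spin": 0.196},{"offset": [2.79,-0.37,0],"spin": 0.262},{"offset": [3.5,-0.35,0],"spin": 0.327},{"offset": [4.2,-0.28,0],"spin": 0.393},{"offset": [4.9,-0.16,0],"spin": 0.458},{"offset": [5.59,0,0],"spin": 0.5236}]'

```text
time_s: 10.45
eef_pos: [601.4, -153.6, 55.6]
ee_rot: [0.0, 0.613, 0.79, -0.0]
force: [-1.7, 0.1, 4.5]
grip_width: 0.156
grip_force: 20.8
```

send_rows --targets '[{"offset": [0.68,0.2,0],"spin": 0.065},{"offset": [1.34,0.45,0],"spin": 0.131},{"offset": [1.98,0.74,0],"spin": 0.196},{"offset": [2.6,1.08,0],"spin": 0.262},{"offset": [3.21,1.45,0],"spin": 0.327},{"offset": [3.78,1.86,0],"spin": 0.393},{"offset": [4.33,2.31,0],"spin": 0.458},{"offset": [4.84,2.79,0],"spin": 0.5236}]'

```text
time_s: 11.12
eef_pos: [649.9, -125.7, 55.6]
ee_rot: [0.0, 0.388, 0.922, -0.0]
force: [-1.4, -1.0, 3.0]
grip_width: 0.161
grip_force: 20.8
```

send_rows --targets '[{"offset": [0,0,0],"spin": 0},{"offset": [0,0,0],"spin": 0},{"offset": [0,0,0],"spin": 0}]'

```text
time_s: 11.37
eef_pos: [649.7, -125.9, 55.6]
ee_rot: [0.001, 0.39, 0.921, -0.0]
force: [2.7, -2.0, 2.7]
grip_width: 0.157
grip_force: 20.8
```

send_rows --targets '[{"offset": [0,0,0],"spin": 0},{"offset": [0,0,0],"spin": 0},{"offset": [0,0,0],"spin": 0},{"offset": [0,0,0],"spin": 0},{"offset": [0,0,0],"spin": 0},{"offset": [0,0,3],"spin": 0},{"offset": [0,0,7],"spin": 0},{"offset": [0,0,11],"spin": 0}]' --grip 1

```text
time_s: 12.03
eef_pos: [648.8, -125.1, 165.9]
ee_rot: [-0.001, 0.389, 0.921, -0.0]
force: [0.8, 0.5, -0.4]
grip_width: 1.001
grip_force: 0.0
```

send_rows --targets '[{"offset": [0,0,4],"spin": 0.1},{"offset": [-3,1.1,4.8],"spin": 0.2},{"offset": [-6,2.2,4.8],"spin": 0.3},{"offset": [-9,3.3,4.8],"spin": 0.4},{"offset": [-12,4.4,4.8],"spin": 0.5},{"offset": [-15,5.5,4.8],"spin": 0.6},{"offset": [-18,6.6,4.8],"spin": 0.7},{"offset": [-21.04,7.74,4.8],"spin": 0.769}]'

```text
time_s: 12.7
eef_pos: [437.4, -47.4, 213.2]
ee_rot: [-0.0, 0.013, 1.0, 0.0]
force: [-0.4, -0.6, -0.1]
grip_width: 1.0
grip_force: 0.0
```

send_rows --targets '[{"offset": [0,0,0],"spin": 0},{"offset": [0,0,0],"spin": 0},{"offset": [0,0,0],"spin": 0}]'

```text
time_s: 12.95
eef_pos: [439.6, -48.2, 213.7]
ee_rot: [0.001, 0.015, 1.0, -0.0]
force: [-0.4, -0.8, -0.1]
grip_width: 1.004
grip_force: 0.0
```

```bash
python3 m.py 133 w5.png
python3 - <<'E'
from h import *
from scipy.optimize import minimize_scalar
np.set_printoptions(precision=2,suppress=True)
s=ctrl.sense(); c,T=c2w('wrist',s)
A=[cv2.GaussianBlur(cv2.imread('pics/%s.png'%n,0),(0,0),1).astype(np.float32) for n in('w3','w5')]
# warp each to a plan view at plate height 45, polar around axis, ring r=122..144
ax=np.array([573.2,-49.0])
def polar(I,z=45):
    th=np.deg2rad(np.arange(100,262,.05)); r=np.arange(124,145,.5)
    X=np.stack([ax[0]+r[:,None]*np.cos(th),ax[1]+r[:,None]*np.sin(th),np.full((len(r),len(th)),z)],-1)
    C=(X-T[:3,3])@T[:3,:3]; u=C[...,0]/C[...,2]*c['fx']+c['cx']; v=C[...,1]/C[...,2]*c['fy']+c['cy']
    return cv2.remap(I,u.astype(np.float32),v.astype(np.float32),cv2.INTER_LINEAR)
a,b=polar(A[0]),polar(A[1]); save('polar.png',np.vstack([cv2.resize(np.repeat(x[...,None],3,2).astype(np.uint8),(790,120)) for x in(a,b)]))
# per-hole matching: template +-6deg around hole at 180+-30,+-60
for h in(120,150,210,240):
    i=int((h-.8-100)/.05); t=a[:,i-100:i+100]; w=b[:,max(i-220,0):i+220]
    m=cv2.matchTemplate(w,t,cv2.TM_CCOEFF_NORMED)[0]; k=m.argmax(); print(h,round(m[k],3),'shift deg',(k+max(i-220,0)-(i-100))*.05)
for r in ctrl.place_of('wrist','post_a')[:4]: print(round(r['conf'],2),r['uv'])
for r in ctrl.place_of('wrist','bonsai')[:1]: print(r,onz('wrist',s,r['uv'],45))
E
```

```text
12.95 [439.6   -48.229 213.682] [-0.375  0.145  1.758  0.     1.237 -1.915] [-0.364 -0.803 -0.077]
1734 [433.265 -46.22  133.941] [131.186 136.064]
((434.9160461425781, -46.08414840698242), (13.788060188293457, 45.70814895629883), 88.02070617675781)
120 0.995 shift deg 0.1
150 0.994 shift deg 0.05
210 1.0 shift deg 0.0
240 0.999 shift deg 0.05
0.97 [417.7, 277.6]
0.96 [237.8, 285.0]
0.71 [411.3, 431.6]
0.62 [250.5, 432.1]
{'uv': [327.7, 361.0], 'conf': 0.61} [574.11 -49.62  45.  ]
```

View pics/w5.png

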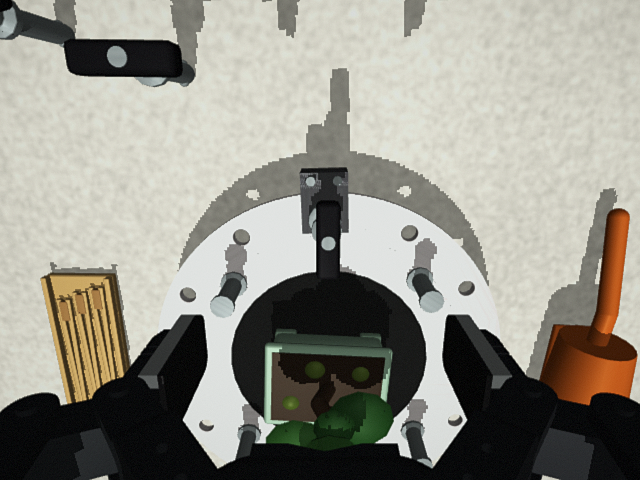

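View pics/polar.png

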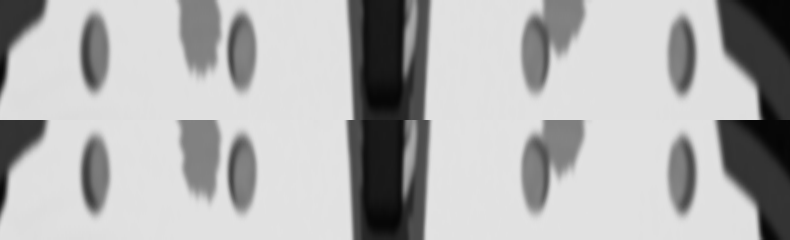

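The post-turn view matches the reference: the holes are within 0.1° of the start pattern, the pot is turned a quarter and central at (328,385), and the pin is still detained at (328,240). I grip the pin and straighten it gently.

send_rows --targets '[{"offset": [-0.4,0,-3],"spin": 0},{"offset": [-0.4,0,-6],"spin": 0},{"offset": [-0.4,0,-8.5],"spin": 0},{"offset": [-0.4,0,-10],"spin": 0},{"offset": [-0.4,0,-10.1],"spin": 0},{"offset": [-0.4,0,-10.1],"spin": 0},{"offset": [-0.4,0,-10.1],"spin": 0}]'

```text
time_s: 13.68
eef_pos: [435.9, -48.3, 113.2]
ee_rot: [0.001, 0.015, 1.0, -0.0]
force: [0.5, -0.1, 0.5]
grip_width: 1.0
grip_force: 0.0
```

send_rows --targets '[{"offset": [0,0,0],"spin": 0},{"offset": [0,0,0],"spin": 0},{"offset": [0,0,0],"spin": 0},{"offset": [0,0,0],"spin": 0},{"offset": [0,0,0],"spin": 0},{"offset": [0,0,0],"spin": 0},{"offset": [0,0,0],"spin": 0},{"offset": [0,0,0],"spin": 0}]' --grip 0.05 --squeeze 30

```text
time_s: 14.35
eef_pos: [435.2, -48.0, 112.4]
ee_rot: [0.0, 0.015, 1.0, -0.0]
force: [1.2, 0.2, 0.5]
grip_width: 0.157
grip_force: 35.7
```

send_rows --targets '[{"offset": [0.1,0,0],"spin": 0},{"offset": [0.2,0,0],"spin": 0},{"offset": [0.3,0,0],"spin": 0},{"offset": [0.4,0,0],"spin": 0},{"offset": [0.4,0,0],"spin": 0},{"offset": [0.4,0,0],"spin": 0}]'

```text
time_s: 14.85
eef_pos: [438.5, -47.9, 112.2]
ee_rot: [-0.001, 0.015, 1.0, 0.0]
force: [-4.3, -0.4, 5.8]
grip_width: 0.154
grip_force: 36.3
```

send_rows --targets '[{"offset": [0,0,-0.1],"spin": 0},{"offset": [0,0,-0.2],"spin": 0},{"offset": [0,0,-0.3],"spin": 0},{"offset": [0,0,-0.4],"spin": 0},{"offset": [0,0,-0.5],"spin": 0},{"offset": [0,0,-0.5],"spin": 0}]'

```text
time_s: 15.35
eef_pos: [438.4, -47.8, 106.5]
ee_rot: [-0.001, 0.015, 1.0, 0.0]
force: [-4.0, 0.2, -5.6]
grip_width: 0.157
grip_force: 34.9
```

send_rows --targets '[{"offset": [0,0,-0.1],"spin": 0},{"offset": [0,0,-0.2],"spin": 0},{"offset": [0,0,-0.2],"spin": 0}]'

```text
time_s: 15.6
eef_pos: [439.0, -48.0, 105.2]
ee_rot: [-0.0, 0.015, 1.0, 0.0]
force: [-3.7, -0.7, 0.7]
grip_width: 0.154
grip_force: 35.7
```

The pin is in the hole (23.7 mm above home, with no push-back). I push on down.

send_rows --targets '[{"offset": [0,0,-0.3],"spin": 0},{"offset": [0,0,-0.6],"spin": 0},{"offset": [0,0,-0.9],"spin": 0},{"offset": [0,0,-1.2],"spin": 0},{"offset": [0,0,-1.4],"spin": 0},{"offset": [0,0,-1.4],"spin": 0}]'

```text
time_s: 16.1
eef_pos: [439.0, -47.9, 90.9]
ee_rot: [-0.0, 0.015, 1.0, 0.0]
force: [-3.2, 0.0, -2.0]
grip_width: 0.156
grip_force: 35.3
```

send_rows --targets '[{"offset": [0,0,-0.2],"spin": 0},{"offset": [0,0,-0.4],"spin": 0},{"offset": [0,0,-0.6],"spin": 0},{"offset": [0,0,-0.8],"spin": 0},{"offset": [0,0,-0.9],"spin": 0},{"offset": [0,0,-0.97],"spin": 0},{"offset": [0,0,-0.97],"spin": 0}]'

```text
time_s: 16.68
eef_pos: [439.2, -48.0, 81.9]
ee_rot: [0.0, 0.015, 1.0, -0.0]
force: [-4.7, 0.1, 6.3]
grip_width: 0.155
grip_force: 36.5
```

send_rows --targets '[{"offset": [0,0,-0.05],"spin": 0},{"offset": [0,0,-0.1],"spin": 0},{"offset": [0,0,-0.1],"spin": 0}]'

```text
time_s: 16.93
eef_pos: [439.6, -48.1, 81.7]
ee_rot: [0.001, 0.015, 1.0, -0.0]
force: [-7.6, 2.0, 16.9]
grip_width: 0.155
grip_force: 37.9
```

send_rows --targets '[{"offset": [0,0,0],"spin": 0},{"offset": [0,0,0],"spin": 0},{"offset": [0,0,0],"spin": 0},{"offset": [0,0,0],"spin": 0},{"offset": [0,0,0],"spin": 0},{"offset": [0,0,3],"spin": 0},{"offset": [0,0,7],"spin": 0},{"offset": [0,0,11],"spin": 0}]' --grip 1

```text
time_s: 17.6
eef_pos: [438.5, -47.7, 191.6]
ee_rot: [-0.001, 0.015, 1.0, 0.0]
force: [1.2, 0.0, 0.1]
grip_width: 1.002
grip_force: 0.0
```

send_rows --targets '[{"offset": [0,0,2],"spin": 0},{"offset": [0,0,2],"spin": 0},{"offset": [0,0,2],"spin": 0}]'

```text
time_s: 17.85
eef_pos: [439.3, -48.1, 211.0]
ee_rot: [0.001, 0.015, 1.0, -0.0]
force: [-1.2, -0.1, -0.9]
grip_width: 0.998
grip_force: 0.0
```

```bash
python3 m.py 101 w6.png
```

```text
17.85 [439.349 -48.077 211.012] [-0.375  0.147  1.764  0.     1.229 -1.916] [-1.181 -0.104 -0.863]
1390 [437.857 -48.005 103.377] [100.978 104.92 ]
((439.46856689453125, -48.1529541015625), (13.811182022094727, 45.356353759765625), 88.59797668457031)
```

View pics/w6.png

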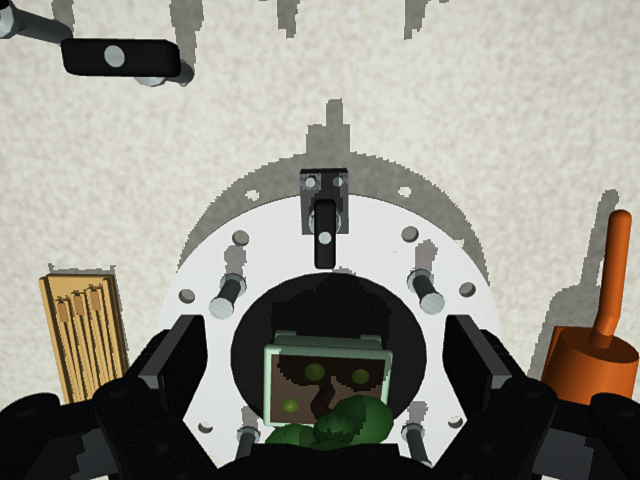

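The pin at (324,235) is upright, its top at the same height as at the start (103.4 mm mean), so the collar is seated. The tree is a quarter turn round and central, and the gripper is clear.

```bash
python3 -c "
from rig import ctrl
print(ctrl.finish_job())"
```

```text
the job is handed in; nothing more can be done
None
```

The tree has had its quarter turn anticlockwise and stands upright in the middle of the plate; the pin is back at its home height with the collar on the bush, nothing else was touched, and I handed the job in at about 18 s.

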